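# Feed the red-capped blood tube down the loader's chute and lock it in

### The arm

A 6-joint arm with a two-finger parallel gripper is mounted at the origin on a cart in front of the work surface, level with it; the furniture and walls round the work are solid. World frame = base frame: x ahead of the robot, y to its left, z up, the work surface at z = 0. Lengths are in m, angles in degrees, forces in N, time in s.
With the tool pointing down it reaches from about 0.325 to 0.75 m from the base axis. Payload 7.6 kg.
Tool frame: the origin (TCP) lies on the centre line of the jaws, within the pads' length; the fingertips stand 19 mm ahead of it and the grasp point (between the pads) is the TCP; z points along the fingers, y is the line along which they close (so a half turn about z gives the same grasp; the last joint's range is limited). The gripper opens to 85 mm and grips with 20 to 120 N. Pads are 22 mm wide; open, the fingers measure 114 mm over their backs; the gripper's body (76 mm by 85 mm) begins 54 mm behind the grasp point. The pads swing forward as they close: fully open they stand 13 mm farther back than shut.
Start: joints at [68.738, 2.991, 80.254, -0, 96.75, -4.028], TCP at [0.156, 0.501, 0.222] pointing down, gripper open.
Joint ranges: [-166.34, 166.34], [-52.06, 124.39], [6.96, 135.62], [-60.46, 240.46], [14.63, 156.25], [-167.68, 167.68]. Speed limits (degrees/s): [147.25, 147.25, 172.46, 180, 180, 180].

### API

Orientations are given as a 3x3 rotation matrix whose columns are the frame's x, y, z axes.
In Python, from station import sensors, vision, job gives the robot as it stands.
- The arm moves only by the tool apply_moves, never from a script. Its arguments are lists of equal length, an entry for each row: "translation": the shift along the tool's x, y, z in cm, a list of three; "rotation": the turn, a rotation vector about the tool's x, y, z in degrees, a list of three; "grip": the opening, from 0 (shut) to 1 (fully open). A call has 1 to 10 rows; each row is the pose to reach, as a shift and turn from the pose commanded when the call began, along the tool's axes at that moment; what a row does not reach only later rows make up. A row lasts 1/8 s, in which the tool goes at most 62.5 mm and 10.7 degrees, less where a joint would pass 70% of its speed; a pose out of reach is approached as far as the arm can. A call with a gripper value outside its range is refused whole. The fingers move at their own pace and stop on an object; "squeeze" is the grip in N (left out, the last holds). Time passes only in rows, so rows that repeat a pose let the fingers close. It gives the time, the measured TCP pose, the force, the opening and the grip force at its end, in the units of the state.
- sensors.state(): the state, without advancing time (a new reading comes with each control period).
- vision.grab_frame(name): name is "scene" or "top"; returns a dict with "color" (400x640x3 uint8, red, green, blue), "fov_y" (degrees; the focal length in pixels is half the picture's height over the tangent of half this angle, whatever the lens; pixels are square), "cx", "cy" (the principal point, pixels), "k1" (the pictures are not rectified: a ray, as slopes to the right and down, at radius r is drawn at 1 + k1 r^2 times it, then the intrinsics apply), "R" (3x3) and "t" (3): a world point X has camera coordinates R X + t. Camera axes: x right, y down, z forward; pixel columns grow to the right and rows downward; lengths in m; the calibration is good to about 2 mm. A picture is of the moment at which its call begins. There is no depth.
- job.sign_off(): hands the job in; it is judged then, once.
The state is a dict: "time_s": time; "qpos": joint angles; "dq": joint speeds; "joint_efforts": joint torques, N m; "ee_pos": TCP position; "orientation": TCP orientation; "force": force on the tool from outside, world axes, zero at the start; "moment": the same for the moment, N m; "gripper_width": opening from 0.0 (shut) to 1.0 (fully open); "grasp_force": force on a finger pad.
Only numpy, scipy, OpenCV 4.12 (cv2) and the standard library are available. Lean on these libraries where they do the work, as an engineer would, in place of code of your own. Each camera call takes 0.05 s, during which the arm holds its last target. There are 200 camera calls.

### The job

Take the red-capped blood tube out of the stand, bring its rounded glass end, foot first and leaning with the slope, into the open blue chute of the tube loader, and let go of it there so that it slides by itself down into the narrow well: do not carry or push it into the well. Once it lies fully home in the well, push the loader's red-knobbed lever all the way over, away from the robot, to lock it. Leave the purple-capped tubes and the other things where they are.

Things in the scene. Friction and masses are not known exactly. Their poses are not given: they have to be found in the camera images.
- red_tube: Red-capped blood tube to load: 112 mm long, 14 to 28 g, loose. Glass body 12.8 mm across; the cap, 17.6 mm across, covers 85 to 112 mm from the foot. Origin at the tip of the glass foot, z along the axis from foot to cap. It starts upright within a few degrees, foot down in one of the stand's holes, foot 8 mm and cap top 120 mm above the table.
- purple_a: A blood tube of the same make and size with a purple cap, standing in another hole of the stand; leave it. Origin at its foot, z towards the cap.
- purple_b: The second tube with a purple cap, standing in the stand; leave it. Origin at its foot, z towards the cap.
- stand: Grey fixed block 50 x 170 x 50 mm with three upright holes in a row along its y axis at y = -55, 0 and +55 mm, 15 mm wide and 42 mm deep. Origin at the centre of its underside.
- loader: Fixed tube loader. White base plate 180 (x) x 130 (y) x 12 mm; origin at the centre of its underside. x is the way the chute runs down, roughly away from the robot. The chute's throat is above the origin, its mouth on the -x side, nothing higher than 0.20 m. The lever is on the +y side: pivot axis along y, at x -45, y +112, z 32 mm.
- chute: Blue chute and white well of the loader, fixed. x points down the slope (52 deg below horizontal), y across, z square to the floor. Origin on the well's middle line at its throat, 105 mm above the table. Open trough from x -90 mm to 0: flat floor at z -13, side walls up to z +19, inner faces narrowing from y +-45 at the mouth to +-13 mm at the throat. Slippery, friction about 0.2.
- lever (a joint): Lever angle in rad: starts at 0 to 0.15 (leaning back towards the chute's mouth side), up to 1.0 at its stop (leaning in the loader's +x direction). Friction holds it wherever it is left; about 1 N at the knob moves it. Upright at 0.5.
- lever_tip (a point): Centre of the lever's red ball knob, 26 mm across, 100 mm from the pivot on a 10 mm steel rod. It swings in a plane parallel to the loader's x and z, about 120 mm above the table at either end of its swing and 132 mm in the middle.
- timer: White lab timer lying loose on the table, 66 x 62 x 17 mm; leave it. Origin at the centre of its underside.
- tape: Roll of beige tape lying loose on its side, 96 mm across, 25 mm high; leave it. Origin at the centre of its underside.
- marker: Green and white marker pen lying loose, 17 x 135 x 16 mm; leave it. Origin at the centre of its underside.
- mouth (a point): Middle of the upper edge of the trough's floor (chute x -90 mm). A 30 mm apron goes on from it, bent 18 deg down from the floor, so caps ride up. A small hood slopes over the throat, from z 13 mm at x 0 to z 33 at x -25; the rest is open above. A tube needs its foot near the throat (x about -20 mm) when let go of, its cap then just outside the mouth; with much less it tips out.
- well_end (a point): Middle of the steel stop that closes the well, at x +85 mm in the chute's frame. The well runs straight on from the throat, 26 x 26 mm inside, 85 mm deep, with a clear top. A tube let go of in the trough slides home within a second; then its foot touches the stop and its cap (27 mm) shows above the throat.

How it is judged:
By the outcome, as a careful person would: the job done as asked, in the order asked, and still so for the second after the job is handed in, with the robot touching nothing.
It also fails if it takes over 45 s, if anything falls off the work surface, if the arm or the gripper's body presses on something with over 40 N, if the wrist force passes 120 N, or if a joint passes its speed limit or range.

## Working session

There is one attempt and no reset: what is moved stays moved. The work goes in short steps, Python scripts to look and compute and a tool call to move; the robot and the scene stay as the last step left them, time stands still between calls to the robot, and variables do not carry over. Pictures are saved under pics/ and viewed, at most 13 in all, crops included, and the job is handed in when it is done.

Besides the shell and the picture viewer there is one more tool, called after ">>>" as name(argument=value, ...), one argument or row to a line, values as JSON. apply_moves: Moves the arm, as the interface text tells. Its arguments: {"type":"object","properties":{"translation":{"type":"array","items":{"type":"array","items":{"type":"number"}}},"rotation":{"type":"array","items":{"type":"array","items":{"type":"number"}}},"grip":{"type":"array","items":{"type":"number"}},"squeeze":{"type":"number"}},"required":["translation","rotation","grip"]}

```bash
mkdir -p pics
cat > h.py <<'E'
import numpy as np, cv2
from station import sensors, vision, job
def grab(n):
    return vision.grab_frame(n)
def ray(f,u,v):
    fl=200/np.tan(np.radians(f["fov_y"]/2)); K=np.array([[fl,0,f["cx"]],[0,fl,f["cy"]],[0,0,1]])
    p=cv2.undistortPoints(np.array([[[u,v]]],float),K,np.array([f["k1"],0,0,0,0.]))[0,0]
    R=np.array(f["R"]);t=np.array(f["t"])
    d=R.T@np.array([p[0],p[1],1]); return -R.T@t, d/np.linalg.norm(d)
def onz(f,u,v,z):
    o,d=ray(f,u,v); return o+d*(z-o[2])/d[2]
def tri(a,b):
    (o1,d1),(o2,d2)=a,b
    s=np.linalg.lstsq(np.c_[d1,-d2],o2-o1,rcond=None)[0]
    p,q=o1+s[0]*d1,o2+s[1]*d2; return (p+q)/2,np.linalg.norm(p-q)
def proj(f,X):
    fl=200/np.tan(np.radians(f["fov_y"]/2)); K=np.array([[fl,0,f["cx"]],[0,fl,f["cy"]],[0,0,1]])
    return cv2.projectPoints(np.array(X,float).reshape(-1,1,3),cv2.Rodrigues(np.array(f["R"]))[0],np.array(f["t"],float),K,np.array([f["k1"],0,0,0,0.]))[0].reshape(-1,2)
def save(f,n): cv2.imwrite("pics/"+n+".png",f["color"][:,:,::-1])
E
python3 - <<'E'
from h import *
np.set_printoptions(precision=4,suppress=True)
for n in("scene","top"):
    f=grab(n); save(f,n+"0")
    print(n,f["fov_y"],f["k1"],-np.array(f["R"]).T@f["t"], np.array(f["R"])[2])
    h=cv2.cvtColor(f["color"],cv2.COLOR_RGB2HSV)
    for c,m in (("red",((h[...,0]<8)|(h[...,0]>172))&(h[...,1]>140)&(h[...,2]>70)),("blue",(h[...,0]>95)&(h[...,0]<125)&(h[...,1]>110)),("purple",(h[...,0]>125)&(h[...,0]<165)&(h[...,1]>60))):
        k,l,s,ce=cv2.connectedComponentsWithStats(m.astype(np.uint8))
        for i in range(1,k):
            if s[i,4]>25: print(c,s[i],ce[i])
s=sensors.state(); print(s)
E
```

```text
scene 43.05028068323935 -0.06263753626568659 [-0.4417 -1.0878  0.724 ] [ 0.6408  0.6565 -0.398 ]
red [ 63 125   8   5  31] [ 66.2903 127.    ]
red [236 173   7   6  36] [238.8333 175.5   ]
red [ 478  193   40   52 1050] [496.2819 218.1295]
red [364 215   3   9  26] [364.9615 218.8462]
red [516 218  14  12 109] [522.5321 223.3028]
red [530 221   7  11  58] [533.1897 226.1379]
red [538 223   6  12  52] [540.4038 228.4231]
red [455 227  16  12  79] [462.5316 232.6076]
red [572 229  12  17  89] [578.1798 237.8427]
blue [131  22  21   5  84] [141.4762  23.9643]
blue [45 41 20  3 49] [55.102  42.0612]
blue [140  90  14   7  70] [146.8143  93.2429]
blue [254 160  33  30 426] [272.6221 173.3944]
blue [109 162   6   5  27] [111.4074 164.0741]
blue [154 164  13   7  54] [159.8333 167.037 ]
blue [336 166  14   9  99] [342.4242 169.7172]
blue [108 168  13  22 201] [114.0697 177.5274]
blue [365 175  12   4  42] [370.8333 176.4524]
blue [386 191  11   8  42] [390.7619 194.9048]
blue [ 84 263  21   9  53] [ 94.7358 266.3774]
purple [190  11  15   7  71] [197.      13.9437]
purple [284 170  13   9  
[... 1130 characters left out ...]
le [142  91  45  30 804] [163.5734 105.5373]
purple [409 189   8   7  41] [412.122  192.0488]
purple [427 195  10   8  46] [431.9348 198.3696]
{'time_s': 0.1, 'qpos': array([68.736 ,  3.0215, 80.3059,  0.001 , 96.7486, -4.0294]), 'dq': array([ 0.0042, -0.0244, -0.1998,  0.0536, -0.0972,  0.0867]), 'joint_efforts': array([  0.0009, -38.2581, -36.0986,  -0.    ,   0.0047,   0.    ]), 'ee_pos': array([0.1554, 0.5012, 0.2214]), 'orientation': array([[-0.9551,  0.2963, -0.0005],
       [ 0.2963,  0.9551, -0.0012],
       [ 0.0001, -0.0013, -1.    ]]), 'force': array([-0.3332,  0.2665,  0.0366]), 'moment': array([-0.0065,  0.0137, -0.0128]), 'grasp_force': 0.0, 'gripper_width': 1.0009586117036746}
```

View pics/scene0.png

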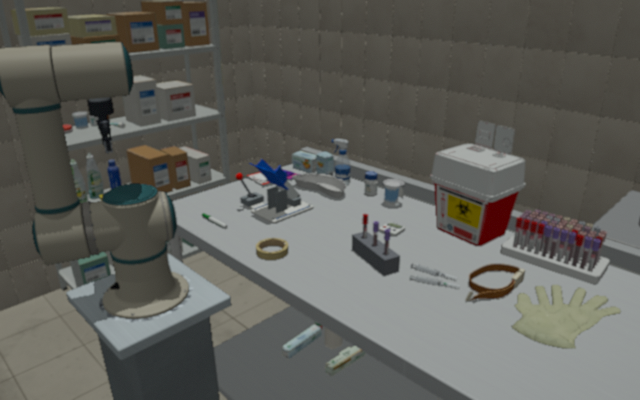

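View pics/top0.png

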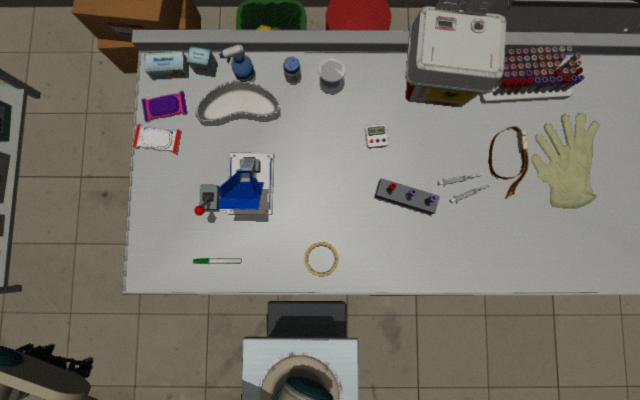

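The scene view shows the red cap at about (365,219) in the left hole of the stand, the blue chute at (270,173) and the knob at (239,176). The top view shows the red cap at (392,186), the chute at (240,192) and the knob at (199,210). I'll zoom in next.

Run:
```python
from h import *
a=cv2.imread("pics/top0.png");b=cv2.imread("pics/scene0.png")
r=lambda i,x,y,w,h:cv2.resize(i[y:y+h,x:x+w],(400,300),interpolation=cv2.INTER_CUBIC)
cv2.imwrite("pics/crop1.png",np.vstack([np.hstack([r(a,190,145,100,75),r(a,370,165,80,60)]),np.hstack([r(b,225,150,100,75),r(b,340,205,80,60)])]))
```

```text
(no output)
```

View pics/crop1.png

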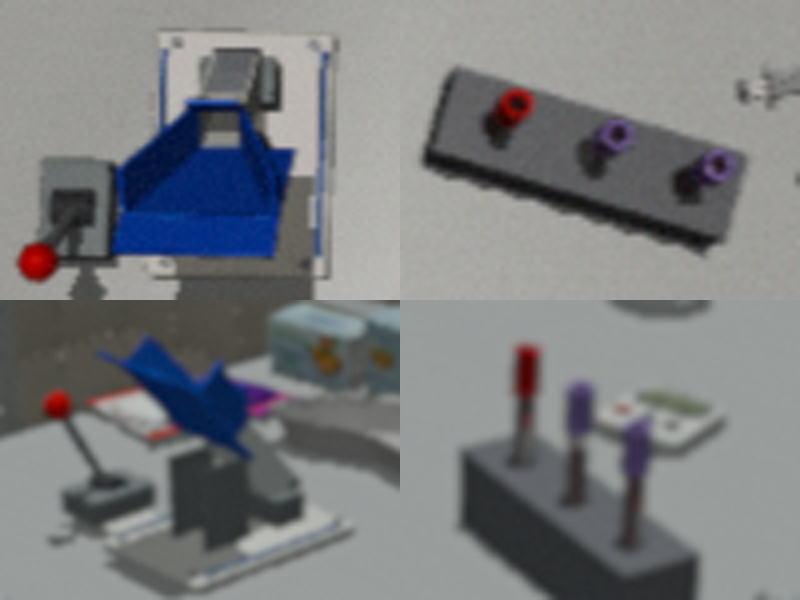

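The crop shows the plate corners at full-image top pixels of about (230,153), (274.5,154.5), (272,214.5) and (227.5,213.5). The lever leans back, and the red tube stands nearly upright in the left hole. Now I'll measure.

Run:
```python
from h import *
np.set_printoptions(precision=4,suppress=True)
T,S=grab("top"),grab("scene")
def red(f,x,y,w,h,lo=100):
    H=cv2.cvtColor(f["color"][y:y+h,x:x+w],cv2.COLOR_RGB2HSV)
    m=((H[...,0]<10)|(H[...,0]>170))&(H[...,1]>lo)&(H[...,2]>50)
    v,u=np.nonzero(m); return u,v,x,y
def c(q): u,v,x,y=q; return (u.min()+u.max())/2+x,(v.min()+v.max())/2+y
kt=red(T,190,200,20,20);ks=red(S,230,165,20,20)
K,e=tri(ray(T,*c(kt)),ray(S,*c(ks))); print("knob",K,e,c(kt),c(ks))
tt=red(T,380,175,22,22);ts=red(S,358,208,15,26)
print("cap px",c(tt),c(ts),ts[1].min()+ts[3],ts[1].max()+ts[3])
C,e=tri(ray(T,*c(tt)),ray(S,*c(ts))); print("cap ctr",C,e, "ray z=.12",onz(T,*c(tt),.118))
P=np.array([onz(T,u,v,.012) for u,v in((230,153),(274.5,154.5),(272,214.5),(227.5,213.5))])
print(P); xd=(P[0]+P[1]-P[2]-P[3])[:2]; yd=(P[0]+P[3]-P[1]-P[2])[:2]
print("sizes",np.linalg.norm(xd)/2,np.linalg.norm(yd)/2,np.degrees(np.arctan2(xd[1],xd[0])),np.degrees(np.arctan2(-yd[0],yd[1])),P.mean(0))
# model overlay
yaw=np.arctan2(xd[1],xd[0]); O=P.mean(0);O[2]=0
Rz=cv2.Rodrigues(np.array([0,0,yaw]))[0]
a=np.radians(52);Rc=np.array([[np.cos(a),0,np.sin(a)],[0,1,0],[-np.sin(a),0,np.cos(a)]])
ch=lambda p:O+Rz@(np.array([0,0,.105])+Rc@np.array(p))
L=lambda p:O+Rz@np.array(p)
pts=dict(mouthL=[-.09,.045,-.013],mouthR=[-.09,-.045,-.013],mouthLt=[-.09,.045,.019],mouthRt=[-.09,-.045,.019],thL=[0,.013,.013],thR=[0,-.013,.013])
for k,p in pts.items(): print(k,ch(p),proj(T,[ch(p)])[0],proj(S,[ch(p)])[0])
for al in(0,.15): print("lever",al,L([-.045+.1*np.sin(al-.5),.112,.032+.1*np.cos(al-.5)]))
for p,z in (((457,66),.05),((745,157),.05),((715,240),.05),((427,150),.05)): print("stand",onz(T,370+(p[0]-400)/5,165+p[1]/5,z))
```

```text
knob [0.4988 0.2594 0.123 ] 0.011143496760106057 (np.float64(199.0), np.float64(210.0)) (np.float64(242.0), np.float64(175.5))
cap px (np.float64(392.0), np.float64(186.5)) (np.float64(365.0), np.float64(219.0)) 214 224
cap ctr [ 0.5624 -0.2436  0.1049] 0.003248315972657595 ray z=.12 [ 0.5591 -0.2402  0.118 ]
[[0.6725 0.2099 0.012 ]
 [0.6686 0.0805 0.012 ]
 [0.4939 0.0845 0.012 ]
 [0.4962 0.2112 0.012 ]]
sizes 0.17545597024226073 0.12805044572543686 -0.8651505057794565 -1.3998198038175214 [0.5828 0.1465 0.012 ]
mouthL [0.5178 0.1925 0.1679] [222.6882 198.9309] [256.1488 166.2388]
mouthR [0.5165 0.1025 0.1679] [258.6578 199.6221] [273.2277 172.8958]
mouthLt [0.5431 0.1921 0.1876] [221.5023 187.7475] [261.9016 158.8671]
mouthRt [0.5417 0.1021 0.1876] [258.0009 188.4423] [279.1128 165.2159]
thL [0.5933 0.1594 0.113 ] [240.5913 173.4154] [280.5983 178.4894]
thR [0.5929 0.1334 0.113 ] [250.3988 173.6   ] [285.5247 180.4381]
lever 0 [0.4916 0.2599 0.1198]
lever 0.15 [0.5052 0.2597 0.1259]
stand [ 0.5933 -0.2228  0.05  ]
stand [ 0.5426 -0.3824  0.05  ]
stand [ 0.4963 -0.3641  0.05  ]
stand [ 0.5458 -0.2053  0.05  ]
```

>>> apply_moves(
  translation=[
    [0,0,-3],
    [-4,-4,-3],
    [-8,-8,-3],
    [-12,-11.7,-3],
    [-16,-15.6,-3],
    [-20,-19.5,-3],
    [-24,-23.4,-3],
    [-28,-27.3,-3],
    [-32,-31.2,-3],
    [-36,-35,-3],
  ],
  rotation=[
    [0,0,0],
    [0,0,0],
    [0,0,0],
    [0,0,0],
    [0,0,0],
    [0,0,0],
    [0,0,0],
    [0,0,0],
    [0,0,0],
    [0,0,0],
  ],
  grip=[0.5,0.5,0.5,0.5,0.5,0.5,0.5,0.5,0.5,0.5],
  squeeze=30,
)

```text
time_s: 1.45
ee_pos: [0.3962, 0.0587, 0.2522]
orientation: [[-0.955, 0.296, 0.001], [0.296, 0.955, 0.0], [-0.0, 0.0, -1.0]]
force: [0.5, 1.3, -0.4]
gripper_width: 0.5
grasp_force: 0.0
```

>>> apply_moves(
  translation=[
    [-4,-4,0],
    [-8,-8,0],
    [-12,-11.7,0],
    [-16,-15.6,0],
    [-20,-19.5,0],
    [-23,-22.5,0],
    [-24.7,-23.9,0],
    [-24.7,-23.9,0],
    [-24.7,-23.9,2],
    [-24.7,-23.9,4],
  ],
  rotation=[
    [0,0,0],
    [0,0,0],
    [0,0,0],
    [0,0,0],
    [0,0,0],
    [0,0,0],
    [0,0,0],
    [0,0,0],
    [0,0,0],
    [0,0,0],
  ],
  grip=[0.5,0.5,0.5,0.5,0.5,0.5,0.5,0.5,0.5,0.5],
)

```text
time_s: 2.7
ee_pos: [0.5606, -0.2399, 0.2119]
orientation: [[-0.955, 0.295, 0.001], [0.295, 0.955, 0.0], [-0.001, 0.0, -1.0]]
force: [0.5, -0.2, -0.7]
gripper_width: 0.498
grasp_force: 0.0
```

>>> apply_moves(
  translation=[
    [0,-0.1,3],
    [0,-0.1,6],
    [0,-0.1,8],
    [0,-0.1,9.5],
    [0,-0.1,10.7],
    [0,-0.1,10.7],
  ],
  rotation=[
    [0,0,0],
    [0,0,0],
    [0,0,0],
    [0,0,0],
    [0,0,0],
    [0,0,0],
  ],
  grip=[0.5,0.5,0.5,0.5,0.5,0.5],
)

```text
time_s: 3.45
ee_pos: [0.5601, -0.2415, 0.1044]
orientation: [[-0.955, 0.296, -0.001], [0.296, 0.955, 0.001], [0.001, 0.0, -1.0]]
force: [-0.9, 0.1, -0.5]
gripper_width: 0.496
grasp_force: 0.0
```

Run:
```python
from h import *
S,T=grab("scene"),grab("top")
r=lambda f,x,y,w,h:cv2.resize(f["color"][y:y+h,x:x+w,::-1],(400,300),interpolation=cv2.INTER_CUBIC)
cv2.imwrite("pics/c2.png",np.hstack([r(S,330,190,100,75),r(T,190,145,100,75)]))
```

```text
(no output)
```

View pics/c2.png

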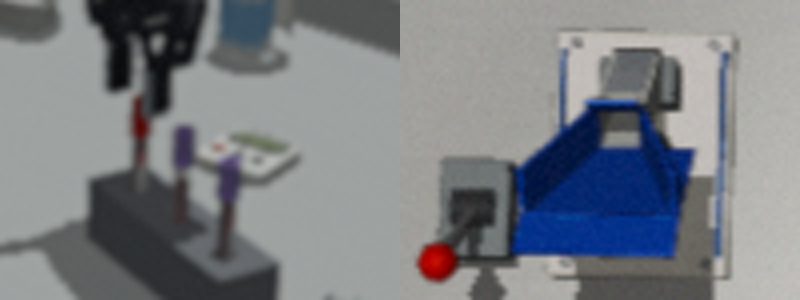

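The left crop shows the cap between the two fingers, with tips at about (118,92) and (155,112) in the crop. The tips look higher than I expected, so I'll check by projection.

Run:
```python
from h import *
S=grab("scene"); p=np.array([.5601,-.2415,0]); y=np.array([.296,.955,0])
for z in(.085,.093,.105,.12): 
  print(z,*[(proj(S,[p+s*y+[0,0,z]])[0]-[330,190])*4 for s in(.028,0,-.028)])
```

```text
0.085 [112.32240938 126.7406552 ] [132.64582647 141.67232439] [153.60960768 157.07523845]
0.093 [112.59494528 116.79738692] [132.96848828 131.60702152] [153.98563194 146.88544014]
0.105 [113.00509437 101.80047543] [133.45414234 116.42449621] [154.55167859 131.5134962 ]
0.12 [113.5200468   82.91503674] [134.06401     97.30266597] [155.26262671 112.15032322]
```

Run:
```python
from h import *
S,T=grab("scene"),grab("top")
r=lambda f,x,y,w,h:cv2.resize(f["color"][y:y+h,x:x+w,::-1],(400,500),interpolation=cv2.INTER_NEAREST)
cv2.imwrite("pics/c3.png",cv2.convertScaleAbs(np.hstack([r(S,345,190,40,50),r(T,370,160,40,50)]),alpha=1.4))
```

```text
(no output)
```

View pics/c3.png

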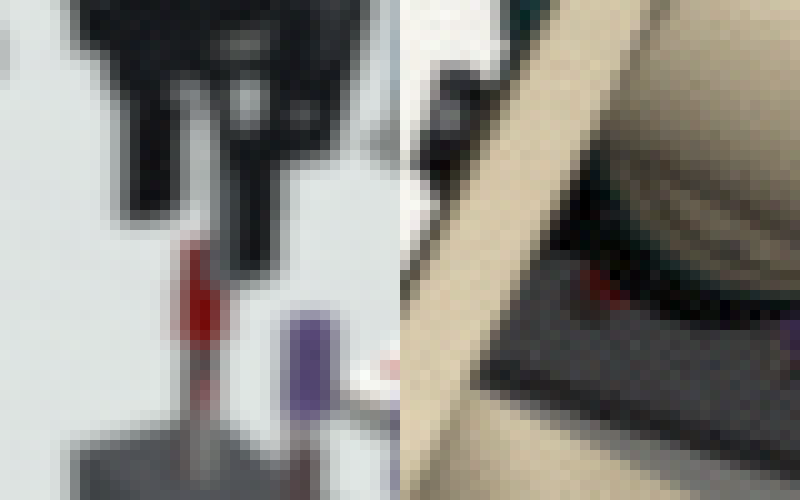

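The fingertips appear about 25–30 mm higher than the model says. I need one wider look from both cameras.

Run:
```python
from h import *
S,T=grab("scene"),grab("top")
r=lambda f,x,y,w,h:cv2.resize(f["color"][y:y+h,x:x+w,::-1],(400,500),interpolation=cv2.INTER_CUBIC)
cv2.imwrite("pics/c4.png",cv2.convertScaleAbs(np.hstack([r(S,320,150,80,100),r(T,350,135,80,100)]),alpha=1.6))
st=sensors.state();print(st['ee_pos'],st['qpos'],st['gripper_width'])
for z in (.104,.16,.3): print(z,proj(T,[[.5601,-.2415,z]]),proj(S,[[.5601,-.2415,z]]))
```

```text
[ 0.56071948 -0.24204461  0.10567533] [-2.68146626e+01  2.02660492e+01  7.39249543e+01  5.20837710e-03
  8.57524128e+01 -9.95766452e+01] 0.5000324865704053
0.104 [[391.59860711 186.9452675 ]] [[363.35339877 219.42339924]]
0.16 [[395.34975011 183.49461505]] [[363.926372   201.38016727]]
0.3 [[406.5999296  173.14345811]] [[365.40542571 153.72403704]]
```

View pics/c4.png

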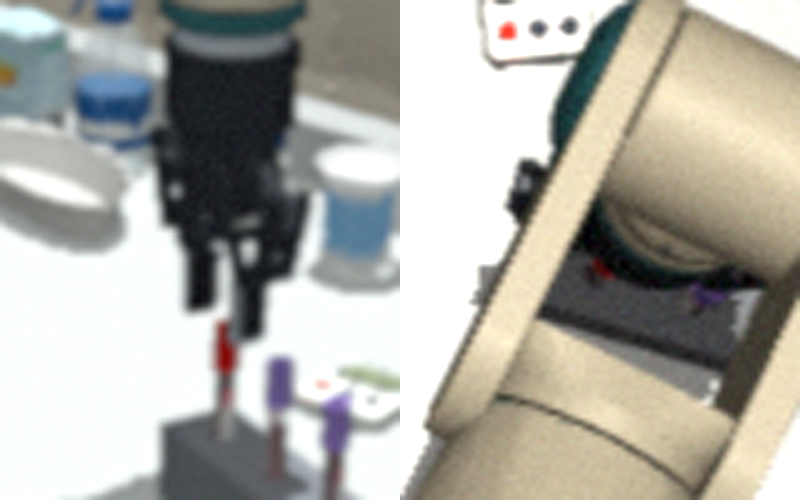

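Left: the gripper sits above the cap, with tips at image rows of about 212 and 217. Right: the arm hides most of the cap. A frame difference against the first picture will show the true finger extent.

Run:
```python
from h import *
S=grab("scene"); a=cv2.imread("pics/scene0.png")[:,:,::-1].astype(int)
d=np.abs(S["color"].astype(int)-a).max(2)[205:236,354:380]
for i,r in enumerate(d): print(205+i,' '.join('%3d'%x for x in r))
```

```text
205   4   4  32  80 125 142 142 142 114  67  30  30  68 118 140 142 136 140 140 134 119 108  98  84  53  19
206   5   7  37  85 128 144 142 144 115  65  29  28  64 113 137 137 138 138 130 100  69  50  41  33  19   3
207   4  12  45  92 132 143 143 142 114  66  30  29  65 107 127 137 141 141 110  65  26   8   2   1   2   5
208   3  11  46  94 132 145 142 142 110  60  29  29  64  98 117 133 143 137  99  48  12   4   8   7   7   7
209   4   8  41  91 131 146 144 139 102  53  22  27  63  94 114 135 140 134  93  40   7   5   7   7   6   6
210   4  10  42  91 133 147 144 130  90  41  16  26  62  95 114 133 144 130  85  33   2   7   6   6   5   6
211   5   8  36  78 114 118 108  91  58  25  10  26  66  96 114 131 141 130  82  29   1   8   7   6   5   6
212   6   2  16  44  63  60  50  38  21   8  11  35  73  96 115 134 142 131  83  28   0   6   6   6   6   6
213   6   6   1  10  18  14   6   4   3   8  19  45  76  97 116 135 144 134  81  29   2   7   5   6   5   6
214   6   7   6   4   3   4   6   7   6  19  31  46  70  93 116 133 145 131  81  28   1   8   6   6   5   5
215   5   5   5   6 
[... 1547 characters left out ...]
   6   5   6   5   6   4   4   4   1   4   3   3   3
230   6   6   5   6   6   5   5   6   5   5   4   4   5   5   6   6   5   6   6   5   6   5   2   2   3   5
231   7   5   7   6   5   3   4   2   2   1   6   3   3   3   6   6   6   5   5   5   3   4   3   4   3   4
232   5   4   3   3   1   6  11  12  12   4   3   2   3   3   3   5   5   6   6   6   5   3   5   6   5   4
233   1   7   9  13  19  28  31  34  28   8   4   1   8  16  10   1   5   6   7   5   4   5   5   6   5   5
234  19  26  31  36  40  42  44  42  31   6   5   2  10  26  29  13   3   4   6   5   5   4   5   5   5   7
235  35  43  44  45  46  46  46  38  24   3   5   3   8  30  40  35  24  10   1   3   4   3   4   5   6   5
```

>>> apply_moves(
  translation=[
    [0,0,0.5],
    [0,0,1],
    [0,0,1.5],
    [0,0,1.5],
    [0,0,1.5],
    [0,0,1.5],
    [0,0,1.5],
    [0,0,1.5],
  ],
  rotation=[
    [0,0,0],
    [0,0,0],
    [0,0,0],
    [0,0,0],
    [0,0,0],
    [0,0,0],
    [0,0,0],
    [0,0,0],
  ],
  grip=[0.5,0.5,0.5,0.5,0.3,0.1,0,0],
  squeeze=25,
)

```text
time_s: 4.85
ee_pos: [0.5605, -0.2422, 0.0904]
orientation: [[-0.955, 0.296, 0.0], [0.296, 0.955, -0.001], [-0.001, -0.0, -1.0]]
force: [-0.4, -1.5, 0.7]
gripper_width: 0.189
grasp_force: 24.6
```

>>> apply_moves(
  translation=[
    [0,0,-1],
    [0,0,-3],
    [0,0,-6],
    [0,0,-9],
    [0,0,-12],
    [0,0,-15],
    [0,0,-17],
    [0,0,-17],
  ],
  rotation=[
    [0,0,0],
    [0,0,0],
    [0,0,0],
    [0,0,0],
    [0,0,0],
    [0,0,0],
    [0,0,0],
    [0,0,0],
  ],
  grip=[0,0,0,0,0,0,0,0],
)

```text
time_s: 5.85
ee_pos: [0.5612, -0.2418, 0.2637]
orientation: [[-0.955, 0.296, 0.005], [0.296, 0.955, -0.002], [-0.006, -0.0, -1.0]]
force: [0.1, -0.3, 0.1]
gripper_width: 0.193
grasp_force: 24.4
```

Run:
```python
from h import *
S=grab("scene")
x,y=335,130
cv2.imwrite("pics/c5.png",cv2.resize(S["color"][y:y+100,x:x+60,::-1],(360,600),interpolation=cv2.INTER_CUBIC))
st=sensors.state();p=st['ee_pos'];print(p,st['gripper_width'])
for dz in(.03,0,-.019,-.05,-.082,-.1): print(dz,(proj(S,[p+[0,0,dz]])[0]-[x,y])*6)
```

```text
[ 0.56074887 -0.2417246   0.26156805] 0.1893447877818064
0.03 [183.20757815 159.99263915]
0 [181.26719588 222.85201207]
-0.019 [180.04758647 262.12261492]
-0.05 [178.07335723 325.30858369]
-0.082 [176.05600871 389.39571102]
-0.1 [174.93050414 424.9444922 ]
```

View pics/c5.png

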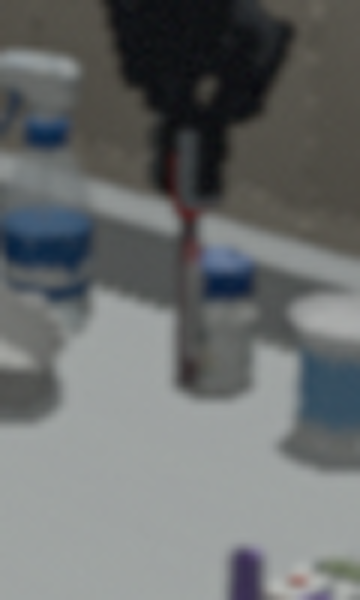

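Foot is about 82 mm below the TCP at crop (187,388), so the tube hangs straight with its cap in the fingers. Next I'll work out the transfer.

```bash
cat >> h.py <<'E'
from scipy.spatial.transform import Rotation as Ro
O=np.array([.584,.148,0]); YAW=np.radians(-1.1)
Rz=Ro.from_rotvec([0,0,YAW]).as_matrix()
a52=np.radians(52);Rc=np.array([[np.cos(a52),0,np.sin(a52)],[0,1,0],[-np.sin(a52),0,np.cos(a52)]])
ch=lambda p:O+Rz@(np.array([0,0,.105])+Rc@np.array(p,float))
def toolR(deg):
    t=np.radians(deg); z=Rz@[np.cos(t),0,-np.sin(t)]; y=Rz@[0,1.,0]
    return np.c_[np.cross(y,z),y,z]
def rel(p0,R0,p1,R1): return R0.T@(p1-p0)*100, Ro.from_matrix(R0.T@R1).as_rotvec(degrees=True)
E
python3 - <<'E'
from h import *
np.set_printoptions(precision=2,suppress=True)
p0=np.array([.5608,-.2418,.262]); R0=np.c_[[-.955,.296,0],[.296,.955,0],[0,0,-1.]]
R1=toolR(57); foot=ch([-.018,0,-.003]); p1=foot-R1[:,2]*.082; A=p1-.13*R1[:,2]
print(foot,p1,A); print(rel(p0,R0,A,R1)); print(rel(A,R1,p1,R1))
print(toolR(57))
E
```

```text
[0.57 0.15 0.12] [0.53 0.15 0.19] [0.46 0.15 0.3 ]
(array([21.7 , 34.33, -3.31]), array([ -4.64, -32.78, -15.67]))
(array([ 0.,  0., 13.]), array([0., 0., 0.]))
[[-0.84  0.02  0.54]
 [ 0.02  1.   -0.01]
 [-0.54  0.   -0.84]]
```

>>> apply_moves(
  translation=[
    [1,2,-2.5],
    [4,6,-3.3],
    [7,10.5,-3.3],
    [10,15,-3.3],
    [13,20,-3.3],
    [16,25,-3.3],
    [19,30,-3.3],
    [21,33,-3.3],
    [21.7,34.3,-3.3],
    [21.7,34.3,-3.3],
  ],
  rotation=[
    [0,0,0],
    [-0.6,-4,-1.9],
    [-1.2,-8.2,-3.9],
    [-1.8,-12.5,-6],
    [-2.4,-16.8,-8],
    [-3.1,-21.8,-10.5],
    [-3.8,-27,-13],
    [-4.4,-31,-14.8],
    [-4.6,-32.8,-15.7],
    [-4.6,-32.8,-15.7],
  ],
  grip=[0,0,0,0,0,0,0,0,0,0],
)

```text
time_s: 7.15
ee_pos: [0.4539, 0.1509, 0.2919]
orientation: [[-0.839, 0.017, 0.543], [0.013, 1.0, -0.01], [-0.543, -0.001, -0.84]]
force: [-0.1, -1.2, 0.2]
gripper_width: 0.194
grasp_force: 24.4
```

Run:
```python
from h import *
np.set_printoptions(precision=4,suppress=True)
S=grab("scene");T=grab("top")
st=sensors.state();p,R=st['ee_pos'],st['orientation'];print(p,st['gripper_width'],R[:,2])
print("foot px",proj(S,[p+.082*R[:,2]]),proj(T,[p+.082*R[:,2]]))
r=lambda f,x,y,w,h:cv2.resize(f["color"][y:y+h,x:x+w,::-1],(400,500),interpolation=cv2.INTER_CUBIC)
cv2.imwrite("pics/c6.png",cv2.convertScaleAbs(np.hstack([r(S,225,115,80,100),r(T,205,145,72,90)]),alpha=1.4))
```

```text
[0.4547 0.1496 0.2925] 0.18708837293887426 [ 0.5435 -0.0115 -0.8393]
foot px [[259.0795 154.2671]] [[235.9008 203.7321]]
```

View pics/c6.png

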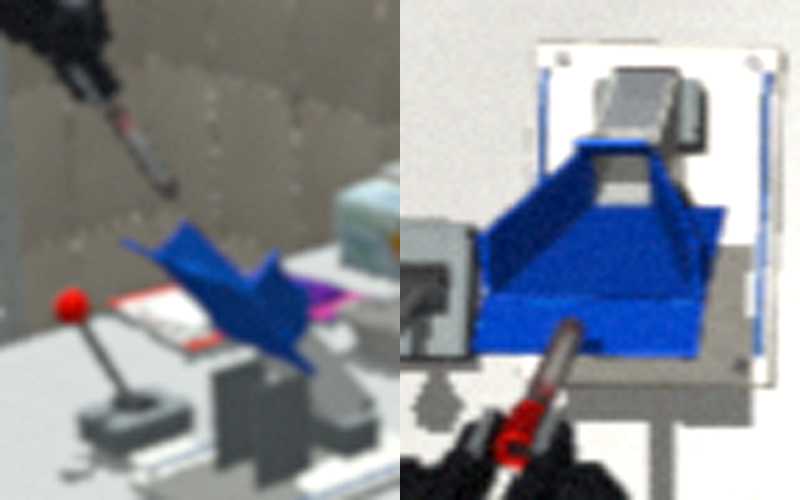

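The foot appears at scene (259,153) and top (236,203.5), exactly as predicted. The tube lines up with the chute. I'll check the chute model against the top view at the fold line (row ~198, columns 219–260) and the throat gap (~(246,180)).

Run:
```python
from h import *
np.set_printoptions(precision=4,suppress=True)
T=grab("top");S=grab("scene")
for n,p in dict(thL=[0,.013,-.013],thR=[0,-.013,-.013],mL=[-.09,.045,-.013],mR=[-.09,-.045,-.013],mLt=[-.09,.045,.019],mRt=[-.09,-.045,.019],hoodL=[-.025,.022,.033],hoodR=[-.025,-.022,.033],apL=[-.1185,.045,-.0223],apR=[-.1185,-.045,-.0223]).items():
    a=proj(T,[ch(p)])[0];b=proj(S,[ch(p)])[0]
    print(n,(a-[205,145])*400/72+[400,0],(b-[225,115])*5)
st=sensors.state();p,R=st['ee_pos'],st['orientation']
R1=toolR(57); p1=ch([-.018,0,-.003])-R1[:,2]*.082
print(p1,rel(p,R,p1,R1)); f=p+.082*R[:,2]; print("foot in chute",Rc.T@(Rz.T@(f-O)-[0,0,.105]))
```

```text
thL [598.4906 203.3103] [255.4995 346.0146]
thR [652.3603 204.5489] [279.845  356.1193]
mL [494.5232 296.567 ] [155.7721 255.0926]
mR [694.2789 301.2178] [240.6088 288.4336]
mLt [488.114  234.4089] [184.5967 218.3187]
mRt [690.807  239.0886] [270.1066 250.1194]
hoodL [563.5376 141.1118] [268.3271 268.8446]
hoodR [658.2913 143.2722] [310.0422 284.7066]
apL [483.376  347.4603] [123.8265 239.7775]
apR [686.8611 352.2318] [208.5844 272.9779]
[0.5259 0.1491 0.1861] (array([-0.1275,  0.1513, 12.8073]), array([-0.0949, -0.036 , -0.0443]))
foot in chute [-0.1457 -0.0014  0.0069]
```

>>> apply_moves(
  translation=[
    [-0.1,0.1,2],
    [-0.1,0.1,4.5],
    [-0.1,0.1,7],
    [-0.1,0.1,9],
    [-0.1,0.1,10.8],
    [-0.1,0.1,12],
    [-0.1,0.1,12.8],
    [-0.1,0.1,12.8],
    [-0.1,0.1,12.8],
  ],
  rotation=[
    [0,0,0],
    [0,0,0],
    [0,0,0],
    [0,0,0],
    [0,0,0],
    [0,0,0],
    [0,0,0],
    [0,0,0],
    [0,0,0],
  ],
  grip=[0,0,0,0,0,0,0,0,0],
)

```text
time_s: 8.48
ee_pos: [0.5256, 0.1496, 0.187]
orientation: [[-0.838, 0.019, 0.546], [0.016, 1.0, -0.011], [-0.546, -0.0, -0.838]]
force: [0.3, 0.5, -0.2]
gripper_width: 0.193
grasp_force: 24.4
```

Run:
```python
from h import *
np.set_printoptions(precision=4,suppress=True)
S=grab("scene");T=grab("top")
st=sensors.state();p,R=st['ee_pos'],st['orientation'];f=p+.082*R[:,2]
print("foot in chute",Rc.T@(Rz.T@(f-O)-[0,0,.105]),"tip",Rc.T@(Rz.T@(p+.019*R[:,2]-O)-[0,0,.105]),st['force'])
r=lambda f,x,y,w,h:cv2.resize(f["color"][y:y+h,x:x+w,::-1],(400,500),interpolation=cv2.INTER_CUBIC)
cv2.imwrite("pics/c7.png",cv2.convertScaleAbs(np.hstack([r(S,225,115,80,100),r(T,205,145,72,90)]),alpha=1.4))
```

```text
foot in chute [-0.019   0.0006 -0.0026] tip [-0.0818  0.0006  0.0028] [0.2343 0.2221 0.3034]
```

View pics/c7.png

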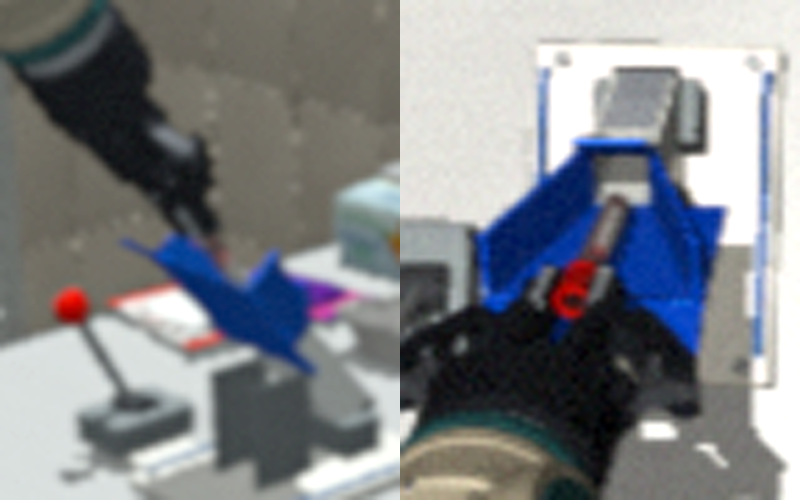

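The foot shows at top-crop (618,205), just short of the throat and centred, with no contact force. I'll release it.

>>> apply_moves(
  translation=[
    [0,0,0],
    [0,0,0],
    [0,0,0],
    [0,0,0],
    [0,0,0],
    [0,0,0],
    [0,0,0],
    [0,0,0],
    [0,0,0],
    [0,0,0],
  ],
  rotation=[
    [0,0,0],
    [0,0,0],
    [0,0,0],
    [0,0,0],
    [0,0,0],
    [0,0,0],
    [0,0,0],
    [0,0,0],
    [0,0,0],
    [0,0,0],
  ],
  grip=[0.4,0.4,0.4,0.4,0.4,0.4,0.4,0.4,0.4,0.4],
)

```text
time_s: 9.82
ee_pos: [0.5254, 0.1496, 0.1863]
orientation: [[-0.838, 0.019, 0.545], [0.016, 1.0, -0.011], [-0.545, -0.001, -0.839]]
force: [0.2, -0.4, -0.1]
gripper_width: 0.402
grasp_force: 0.0
```

>>> apply_moves(
  translation=[
    [0,0,-2],
    [0,0,-5],
    [0,0,-8],
    [0,0,-11],
    [0,0,-13],
    [0,0,-13],
  ],
  rotation=[
    [0,0,0],
    [0,0,0],
    [0,0,0],
    [0,0,0],
    [0,0,0],
    [0,0,0],
  ],
  grip=[0.4,0.4,0.4,0.4,0.4,0.4],
)

```text
time_s: 10.58
ee_pos: [0.4548, 0.1513, 0.2972]
orientation: [[-0.837, 0.019, 0.548], [0.016, 1.0, -0.01], [-0.548, 0.001, -0.837]]
force: [-0.8, 0.1, 0.5]
gripper_width: 0.398
grasp_force: 0.0
```

Run:
```python
from h import *
np.set_printoptions(precision=4,suppress=True)
S=grab("scene");T=grab("top")
for x in (-.027,0): print("home cap px (top crop)",(proj(T,[ch([x,0,-.004])])[0]-[205,145])*400/72+[400,0])
r=lambda f,x,y,w,h:cv2.resize(f["color"][y:y+h,x:x+w,::-1],(400,500),interpolation=cv2.INTER_CUBIC)
cv2.imwrite("pics/c8.png",cv2.convertScaleAbs(np.hstack([r(S,225,115,80,100),r(T,205,145,72,90)]),alpha=1.4))
u,v=198.9,209.9; print("knob .121",onz(T,u,v,.121))
st=sensors.state();print(st['ee_pos'],st['orientation'],st['gripper_width'])
```

```text
home cap px (top crop) [615.3218 214.328 ]
home cap px (top crop) [624.2611 187.4292]
knob .121 [0.4949 0.2636 0.121 ]
[0.4547 0.151  0.2945] [[-0.8387  0.0191  0.5442]
 [ 0.0155  0.9998 -0.0113]
 [-0.5443 -0.001  -0.8389]] 0.4003717586214375
```

View pics/c8.png

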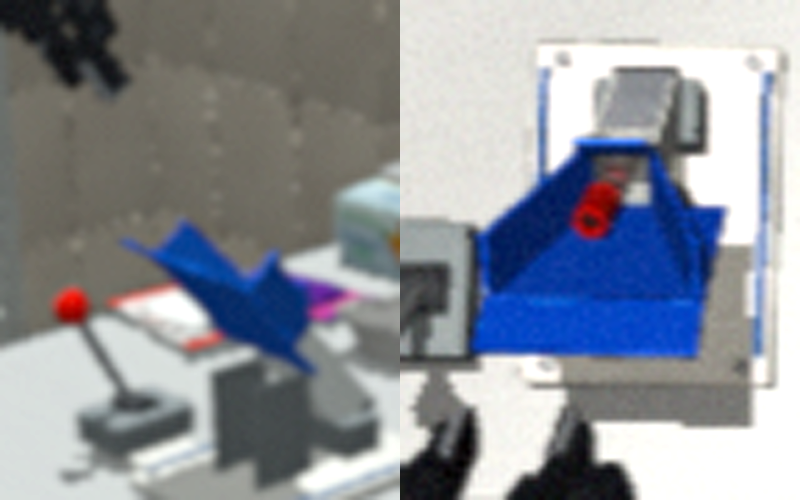

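The cap lies in the throat at top-crop (593–605, 187–218), against a predicted home span of rows 187–214. The tube slid home and leans against the well side. Next is the lever, with fingers shut, starting from behind the knob.

Run:
```python
from h import *
np.set_printoptions(precision=2,suppress=True)
st=sensors.state();p,R=st['ee_pos'],st['orientation']
R1=toolR(90)
print(rel(p,R,np.array([.43,.264,.23]),R1), rel(p,R,np.array([.43,.264,.10]),R1)); print(R1)
```

```text
(array([ 5.76, 11.26,  3.94]), array([-0.06, 32.98,  0.02])) (array([12.83, 11.27, 14.85]), array([-0.06, 32.98,  0.02]))
[[-1.    0.02  0.  ]
 [ 0.02  1.   -0.  ]
 [-0.    0.   -1.  ]]
```

>>> apply_moves(
  translation=[
    [1,2.5,0.5],
    [2.5,5,1.5],
    [4,7.5,2.5],
    [5,10,3.2],
    [5.8,11.3,3.9],
    [5.8,11.3,3.9],
    [8,11.3,7.4],
    [10.5,11.3,11.2],
    [12.8,11.3,14.8],
    [12.8,11.3,14.8],
  ],
  rotation=[
    [0,7,0],
    [0,14,0],
    [0,21,0],
    [0,28,0],
    [0,33,0],
    [0,33,0],
    [0,33,0],
    [0,33,0],
    [0,33,0],
    [0,33,0],
  ],
  grip=[0,0,0,0,0,0,0,0,0,0],
)

```text
time_s: 11.92
ee_pos: [0.4281, 0.2628, 0.0984]
orientation: [[-1.0, 0.019, -0.005], [0.019, 1.0, -0.004], [0.004, -0.004, -1.0]]
force: [0.2, 0.3, -0.1]
gripper_width: 0.001
grasp_force: 0.0
```

>>> apply_moves(
  translation=[
    [-1,0,0],
    [-2.5,0,0],
    [-4,0,0],
    [-5.5,0,0],
    [-7,0,0],
    [-8.5,0,0],
    [-10,0,0],
    [-11,0,0],
    [-11.5,0,0],
    [-12,0,0],
  ],
  rotation=[
    [0,0,0],
    [0,0,0],
    [0,0,0],
    [0,0,0],
    [0,0,0],
    [0,0,0],
    [0,0,0],
    [0,0,0],
    [0,0,0],
    [0,0,0],
  ],
  grip=[0,0,0,0,0,0,0,0,0,0],
)

```text
time_s: 13.18
ee_pos: [0.5504, 0.2621, 0.102]
orientation: [[-1.0, 0.019, 0.001], [0.019, 1.0, -0.001], [-0.001, -0.001, -1.0]]
force: [-0.5, 0.2, 0.2]
gripper_width: 0.001
grasp_force: 0.3
```

>>> apply_moves(
  translation=[
    [-0.4,0,0],
    [-0.8,0,0],
    [-1.2,0,0],
    [-1.2,0,0],
  ],
  rotation=[
    [0,0,0],
    [0,0,0],
    [0,0,0],
    [0,0,0],
  ],
  grip=[0,0,0,0],
)

```text
time_s: 13.68
ee_pos: [0.5624, 0.2618, 0.1014]
orientation: [[-1.0, 0.019, 0.001], [0.019, 1.0, -0.001], [-0.001, -0.001, -1.0]]
force: [-0.7, -0.6, 0.2]
gripper_width: 0.002
grasp_force: 0.0
```

>>> apply_moves(
  translation=[
    [-0.3,0,0],
    [-0.6,0,0],
    [-0.6,0,0],
  ],
  rotation=[
    [0,0,0],
    [0,0,0],
    [0,0,0],
  ],
  grip=[0,0,0],
)

```text
time_s: 14.05
ee_pos: [0.5652, 0.2619, 0.1012]
orientation: [[-1.0, 0.018, -0.008], [0.018, 1.0, -0.002], [0.008, -0.002, -1.0]]
force: [-16.4, -2.1, 6.7]
gripper_width: 0.001
grasp_force: 8.2
```

Run:
```python
from h import *
np.set_printoptions(precision=1,suppress=True)
S=grab("scene");st=sensors.state();p=st['ee_pos'];print(p,st['force'])
for a in (.4,.7,.9,1.0): 
    k=O+Rz@[-.045+.1*np.sin(a-.5),.112,.032+.1*np.cos(a-.5)]; print(a,k*1000,proj(S,[k])[0])
H=cv2.cvtColor(S["color"][140:200,225:300],cv2.COLOR_RGB2HSV)
m=((H[...,0]<8)|(H[...,0]>172))&(H[...,1]>150)&(H[...,2]>60)
k,l,s,c=cv2.connectedComponentsWithStats(m.astype(np.uint8))
for i in range(1,k):
    if s[i,4]>5: print(s[i],c[i]+[225,140])
cv2.imwrite("pics/c9.png",cv2.convertScaleAbs(cv2.resize(S["color"][115:205,225:315,::-1],(540,540),interpolation=cv2.INTER_CUBIC),alpha=1.4))
```

```text
[0.6 0.3 0.1] [-15.9  -1.6   6.3]
0.4 [531.2 261.  131.5] [247.5 170.7]
0.7 [561.  260.5 130. ] [254.5 169. ]
0.9 [580.1 260.1 124.1] [259.  169.3]
1.0 [589.1 259.9 119.8] [261.1 169.9]
```

View pics/c9.png

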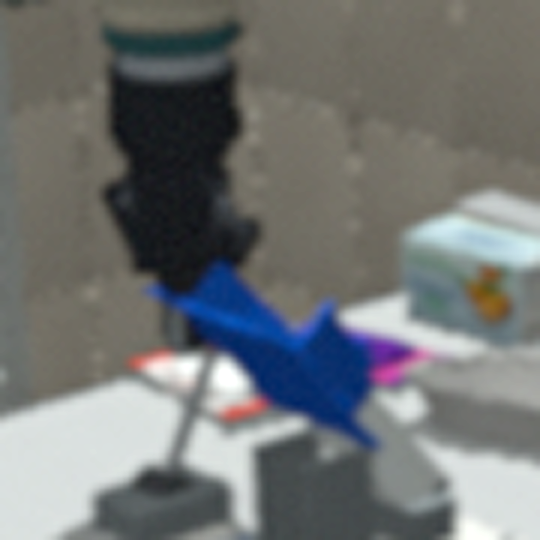

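The lever now leans forward behind the chute (rod from crop (180,470) to (210,350)), and the force rose to 16 N at the expected stop. I'll back off and verify.

>>> apply_moves(
  translation=[
    [1,0,0],
    [4,0,0],
    [8,0,0],
    [12,0,0],
    [14,0,-4],
    [14,0,-9],
    [14,3,-14],
    [14,7,-14],
    [14,10,-14],
    [14,10,-14],
  ],
  rotation=[
    [0,0,0],
    [0,0,0],
    [0,0,0],
    [0,0,0],
    [0,0,0],
    [0,0,0],
    [0,0,0],
    [0,0,0],
    [0,0,0],
    [0,0,0],
  ],
  grip=[0,0,0,0,0,0,0,0,0,0],
)

```text
time_s: 15.35
ee_pos: [0.4296, 0.3658, 0.241]
orientation: [[-1.0, 0.017, 0.0], [0.017, 1.0, -0.001], [-0.0, -0.001, -1.0]]
force: [-0.4, -0.9, -0.2]
gripper_width: 0.003
grasp_force: 0.0
```

Run:
```python
from h import *
np.set_printoptions(precision=1,suppress=True)
T=grab("top");print(sensors.state()['ee_pos']*1000)
for a in (.8,.9,1.0): print(a,proj(T,[O+Rz@[-.045+.1*np.sin(a-.5),.112,.032+.1*np.cos(a-.5)]])[0])
H=cv2.cvtColor(T["color"][155:220,185:265],cv2.COLOR_RGB2HSV)
m=((H[...,0]<8)|(H[...,0]>172))&(H[...,1]>140)&(H[...,2]>60)
k,l,s,c=cv2.connectedComponentsWithStats(m.astype(np.uint8))
for i in range(1,k):
    if s[i,4]>5: print(s[i],c[i]+[185,155])
cv2.imwrite("pics/c10.png",cv2.convertScaleAbs(cv2.resize(T["color"][145:235,185:305,::-1],(800,600),interpolation=cv2.INTER_CUBIC),alpha=1.4))
```

```text
[429.8 364.7 241.1]
0.8 [200.8 180.7]
0.9 [201.3 177.4]
1.0 [202.  174.3]
[12 15  9  9 65] [200.9 174. ]
[51 23  9  9 48] [240.  181.8]
```

View pics/c10.png

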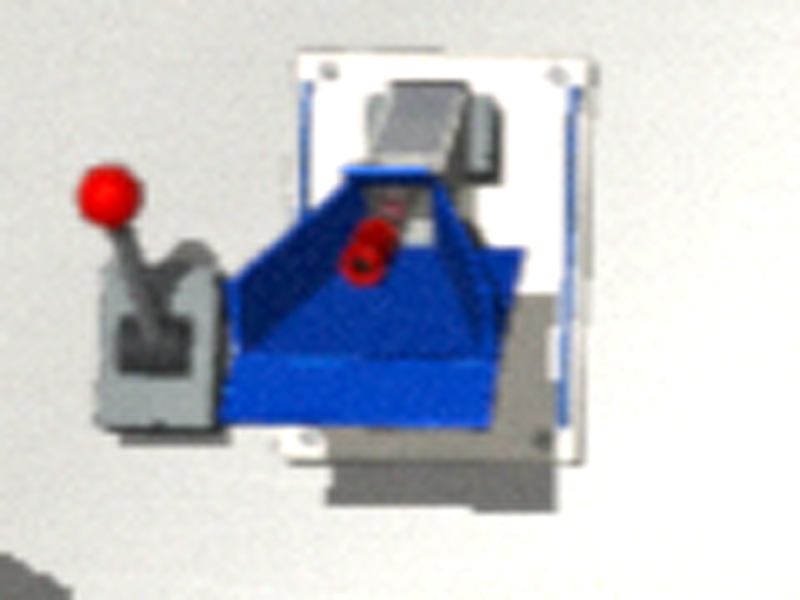

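Run:
```python
from h import *
np.set_printoptions(precision=1,suppress=True)
T=grab("top")
o,d=ray(T,239,184.3); tc=lambda p,v:Rc.T@(Rz.T@((p-O) if v else p)-([0,0,.105] if v else [0,0,0]))
oc,dc=tc(o,1),tc(d,0)
for x in(-.022,-.027,-.032,-.04,-.05): print(x,(oc+dc*(x-oc[0])/dc[0])*1000)
```

```text
-0.022 [-22.   13.7  -9.2]
-0.027 [-27.   12.6  -6.5]
-0.032 [-32.   11.6  -3.7]
-0.04 [-40.    9.9   0.7]
-0.05 [-50.    7.9   6.2]
```

```bash
python3 -c "
from station import job; print(job.sign_off())"
```

```text
the job is handed in; nothing more can be done
None
```

I released the red-capped tube in the chute, it slid down into the well by itself, and I then pushed the lever to its stop; the job is handed in. The last top view puts the cap about 31 mm above the throat along the slope, against 27 mm when fully home, so the tube looks seated within measuring error.

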